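# Find the bored end of a tube adapter on a gauge pin and hold it bore-up

## Robot

A 6-joint arm with a two-finger parallel gripper is mounted at the origin on a cart in front of the work surface, level with it; the furniture and walls round the work are solid. World frame = base frame: x ahead of the robot, y to its left, z up, the work surface at z = 0. Lengths are in m, angles in rad, forces in N, time in s.
With the tool pointing down it reaches from about 0.3 to 0.775 m from the base axis. Payload 14.6 kg.
Tool frame: the origin (TCP) lies at the very end of the fingers, on their centre line; the grasp point (between the pads) lies 19 mm behind it; z points along the fingers, y is the line along which they close (so a half turn about z gives the same grasp; the last joint's range is limited). The gripper opens to 94 mm and grips with 3 to 60 N. Pads are 16 mm wide; open, the fingers measure 119 mm over their backs; the gripper's body (75 mm by 177 mm) begins 78 mm behind the grasp point.
Start: joints at [1.219, 0.3, 1.521, -0, 1.321, -0.067], TCP at [0.155, 0.528, 0.205] pointing down, gripper open.
Joint ranges: [-3.03, 3.03], [-0.79, 2.21], [0.23, 2.52], [-1.04, 4.18], [0, 3.07], [-2.55, 2.55]. Speed limits (rad/s): [2.22, 2.22, 2.57, 3.14, 3.14, 3.14].

## Interface

Orientations are given as [roll, pitch, yaw] about the fixed x, y, z axes, in that order (R = Rz(yaw) Ry(pitch) Rx(roll)).
In Python, from station import status, vision, order, silhouettes gives the robot as it stands. The module is installed in compiled form; this text tells all that it offers.
- The arm moves only by the shell command python3 -m pendant 'ROWS' [FORCE]. ROWS is JSON, one flat list of numbers, 7 for each row, row after row: the shift along the tool's x, y, z in units of 500 mm (1.0 is 500 mm), then the turn, a rotation vector about the tool's x, y, z in units of 90 degrees (1.0 is 90 degrees), then the opening, from -1 (shut) to 1 (fully open). A call has 1 to 12 rows; each row is the pose to reach, as a shift and turn from the pose commanded when the call began, along the tool's axes at that moment; what a row does not reach only later rows make up. A row lasts 1/10 s, in which the tool goes at most 50 mm and 8.59 degrees, less where a joint would pass 70% of its speed; a pose out of reach is approached as far as the arm can. A call with a number of a shift or a turn outside -1 to 1 is refused whole. A call with a gripper value outside its range is refused whole. The fingers move at their own pace and stop on an object; FORCE is the grip in N (left out, the last holds). Time passes only in rows, so rows that repeat a pose let the fingers close. It gives the time, the measured TCP pose, the force, the opening and the grip force at its end, in the units of the state.
- status.get_obs(): the state, without advancing time (a new reading comes with each control period).
- vision.camera(name): name is "side" or "top" or "wrist"; returns a dict with "pixels" (420x560x3 uint8, red, green, blue), "K" (3x3 intrinsics, pixels), "k1" (the pictures are not rectified: a ray, as slopes to the right and down, at radius r is drawn at 1 + k1 r^2 times it, then the intrinsics apply), "R" (3x3) and "t" (3): a world point X has camera coordinates R X + t. Camera axes: x right, y down, z forward; pixel columns grow to the right and rows downward; lengths in m; the calibration is good to about 2 mm. A picture is of the moment at which its call begins. There is no depth.
- order.hand_in(): hands the job in; it is judged then, once.
Trained networks look in a picture, given as the dict that the camera call returned (one of the last four; its "shot" number tells which), for a name from the list of things; names that differ only in an ending like _2 or _b are one class to them, and where a whole thing is asked for, a point or a joint stands for the part that bears it (a point fixed in the world has none). Each returns a list of dicts, best first, with "score" (0 to 1); they miss things now and then, are a little off and sometimes report something else, mostly with a low value. They report only what shows in the picture. A call takes as long as a camera call.
- silhouettes(target, picture): "region" (420x560 bool, what is visible of it) and "extent" ([left, top, right, bottom] in pixels, round what is visible of it).
The state is a dict: "time_s": time; "qpos": joint angles; "joint_vel": joint speeds; "tau": joint torques, N m; "ee_pos": TCP position; "eef_rot": TCP orientation; "force": force on the tool from outside, world axes, zero at the start; "moment": the same for the moment, N m; "grip_width": finger opening in m; "grip_force": force on a finger pad.
Only numpy, scipy, OpenCV 4.12 (cv2) and the standard library are available. Lean on these libraries where they do the work, as an engineer would, in place of code of your own. Each camera call takes 0.05 s, during which the arm holds its last target. There are 200 camera calls.

## Task

The aluminium tube adapter is bored deep at one end only; the other end has a shallow recess that looks the same. Pick it up and try its ends on the gauge's level pin until one slips fully home against the collar, then draw it off and turn it so that this bored end faces straight up. Finish while still holding it in the gripper, still and upright, its lower end about 15 cm above the worktop and touching nothing else, with the tip box, beaker, dropper bottle, timer and marker left where they are.

Things in the scene. Friction and masses are not known exactly. Their poses are not given: they have to be found in the camera images.
- adapter: bare aluminium block, 32 x 32 mm square, 70 mm long, 0.10 to 0.21 kg, lying on a long side in front of the gauge, on the sink counter (whose top is at z = -0.004). Origin at its centre; x runs along its length to the bored end, z is up at the start. At +x a central round blind bore, 18 mm wide, 50 mm deep; at -x a look-alike recess, 18 mm wide, only 6 mm deep.
- bored_end (a point): centre of the bore's mouth, in the end face of the adapter, 35 mm from its centre; axes as the adapter's
- blank_end (a point): centre of the face with the shallow recess, 35 mm from the adapter's centre on the other side; axes as the adapter's
- gauge: fixed steel pin gauge behind the adapter as the robot sees it: base plate 80 x 64 x 10 mm (from 28 mm on the pin's side of the origin to 52 mm behind), post 22 mm thick along x, 36 mm wide, 80 mm high, with a level pin that points to the gauge's -x, roughly towards the robot. Origin on the counter under the post's centre, z up.
- pin_tip (a point): free end of the pin, 62 mm to -x of the gauge's origin and 60 mm above the counter it stands on (z = 0.056). The pin is 12 mm in diameter, 46 mm long, its last 5 mm tapering to 7 mm. Axes as the gauge's: the pin points to -x, so a part goes on towards +x.
- pin_collar (a point): centre of the front face of the collar (26 mm disc, 5 mm thick) at the root of the pin, 46 mm to +x of the pin's tip; a bored end that is fully home bears on it
- tip_box: bystander: box of pipette tips with a clear lid, 90 x 122 x 68 mm, at the back left of the open worktop; origin under its centre
- beaker: bystander: small glass beaker, 54 mm wide, 63 mm high, at the back right; origin under its centre
- dropper: bystander: white dropper bottle, 25 mm in diameter, 90 mm high, to the right of the gauge; origin under its centre
- timer: bystander: flat bench timer, 58 x 70 x 20 mm, at the front edge; origin under its centre
- marker: bystander: marker pen, 135 mm long along its y, 17 mm thick, lying at the left, beside the white water bath (two such baths, up to 0.3 m high with their lid handles, stand on the left half of the bench); origin under its centre

How it is judged:
By the outcome, as a careful person would: the job done as asked, in the order asked, and still so for the second after the job is handed in, while the arm keeps its last pose, push and grip.
It also fails if it takes over 69 s, if anything falls off the work surface, if the arm or the gripper's body presses on something with over 40 N, if the wrist force passes 120 N, or if a joint passes its speed limit or range.

## Working session

There is one attempt and no reset: what is moved stays moved. The work goes in short steps, Python scripts to look and compute and a shell command to move; the robot and the scene stay as the last step left them, time stands still between calls to the robot, and variables do not carry over. Pictures are saved under pics/ and viewed, at most 10 in all, crops included, and the job is handed in when it is done.

```bash
mkdir -p pics
cat > h.py <<'E'
import numpy as np, cv2
from station import status, vision, order, silhouettes
from scipy.spatial.transform import Rotation as Ro
def proj(c,X):
    X=np.atleast_2d(X); p=X@np.array(c["R"]).T+np.array(c["t"]); s=p[:,:2]/p[:,2:]
    s=s*(1+c["k1"]*(s**2).sum(1,keepdims=True)); K=np.array(c["K"])
    return s@K[:2,:2].T+K[:2,2]
def ray(c,uv):
    K=np.array(c["K"]); d=(np.array(uv,float)-K[:2,2])/[K[0,0],K[1,1]]; s=d.copy()
    for _ in range(20): s=d/(1+c["k1"]*(s@s))
    R=np.array(c["R"]); o=-R.T@np.array(c["t"]); v=R.T@np.r_[s,1]
    return o,v/np.linalg.norm(v)
def atz(c,uv,z):
    o,v=ray(c,uv); return o+v*(z-o[2])/v[2]
def save(c,name,ext=None,sc=1):
    im=cv2.cvtColor(np.array(c["pixels"]),cv2.COLOR_RGB2BGR)
    if ext is not None:
        l,t,r,b=ext; im=im[t:b,l:r]
    cv2.imwrite("pics/"+name,cv2.resize(im,None,fx=sc,fy=sc,interpolation=cv2.INTER_CUBIC))
E
python3 - <<'E'
from h import *
o=status.get_obs(); print(o)
cs={n:vision.camera(n) for n in("side","top")}
im=np.hstack([cv2.resize(cv2.cvtColor(np.array(cs[n]["pixels"]),cv2.COLOR_RGB2BGR),(560,420)) for n in cs])
for n,c in cs.items():
    save(c,n+"0.png"); print(n,"campos",-np.array(c["R"]).T@np.array(c["t"]), c["K"],c["k1"])
    for t in("adapter","gauge","dropper","beaker","timer"):
        for s in silhouettes(t,c)[:2]:
            m=s["region"].astype(np.uint8); mo=cv2.moments(m,True)
            print(n,t,round(s["score"],2),s["extent"],mo["m00"],cv2.minAreaRect(cv2.findNonZero(m)) if mo["m00"] else "", atz(c,(mo["m10"]/mo["m00"],mo["m01"]/mo["m00"]),0.012) if mo["m00"] else "")
E
```

```text
{'time_s': 0.0, 'qpos': array([ 1.21941680e+00,  3.00443406e-01,  1.52158053e+00, -3.93805027e-06,
        1.32070512e+00, -6.66058514e-02]), 'joint_vel': array([ 1.63920689e-03,  2.08968144e-03, -1.01934928e-03,  2.73501919e-03,
       -1.37706357e-03, -2.59222981e-05]), 'tau': array([ 4.86344979e-04, -5.31816101e+01, -3.52739990e+01,  7.09330221e-02,
        2.43671058e-02, -1.31118859e-04]), 'ee_pos': array([0.15443298, 0.52759851, 0.20490176]), 'eef_rot': array([-3.14045851e+00, -7.18294998e-05,  2.85681992e+00]), 'force': array([-0.15518519,  0.15053335, -0.26176161]), 'moment': array([-0.05111072, -0.02308932,  0.0094134 ]), 'grip_force': 0.0, 'grip_width': 0.09409677003423018}
side campos [-0.1706979  -0.08900443  0.75834273] [[545.85160775   0.         275.27242544]
 [  0.         545.85160775 215.06831547]
 [  0.           0.           1.        ]] -0.06794099657306443
side adapter 0.94 [241.3, 260.8, 282.3, 296.7] 1086.0 ((262.4000244140625, 277.3000183105469), (25.938386917114258, 45.16857147216797), 63.43495178222656) [ 0.40103606 -0.22385728  0.012     ]
side gauge 0.57 
[... 1264 characters left out ...]
008789062, 176.79244995117188), (45.39640808105469, 27.888999938964844), 79.3803482055664) [ 0.60577401 -0.2314614   0.012     ]
top beaker 0.88 [318.8, 142.6, 343.6, 166.1] 507.0 ((331.2000427246094, 153.10000610351562), (22.807889938354492, 26.832813262939453), 26.56505012512207) [ 0.65704639 -0.42051352  0.012     ]
top timer 0.68 [250.5, 312.4, 284.8, 338.6] 804.0 ((267.8086242675781, 324.7534484863281), (30.594173431396484, 26.424909591674805), 3.3664605617523193) [ 0.26468633 -0.28354081  0.012     ]
top timer 0.16 [242.5, 98.9, 295.2, 143.0] 2377.0 ((265.3507080078125, 120.72975158691406), (44.70161437988281, 54.84159469604492), 88.63607025146484) [ 0.73113844 -0.26767919  0.012     ]
```

Run:
```python
from h import *
c=vision.camera("side"); save(c,"a.png",(130,100,400,380),2)
d=vision.camera("top"); save(d,"b.png",(180,90,360,350),2)
a=cv2.imread("pics/a.png");b=cv2.imread("pics/b.png")
H=560;b=cv2.resize(b,(int(b.shape[1]*H/b.shape[0]),H));a=cv2.resize(a,(int(a.shape[1]*H/a.shape[0]),H))
o=np.hstack([a,b]);s=min(1,800/o.shape[1]);print(o.shape,s);cv2.imwrite("pics/ab.png",cv2.resize(o,None,fx=s,fy=s))
```

```text
(560, 927, 3) 0.8629989212513485
```

View pics/side0.png

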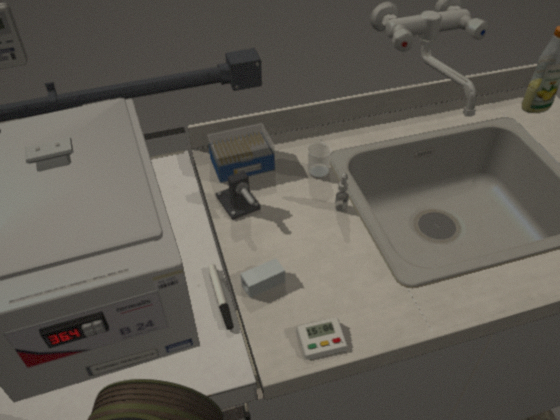

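View pics/ab.png

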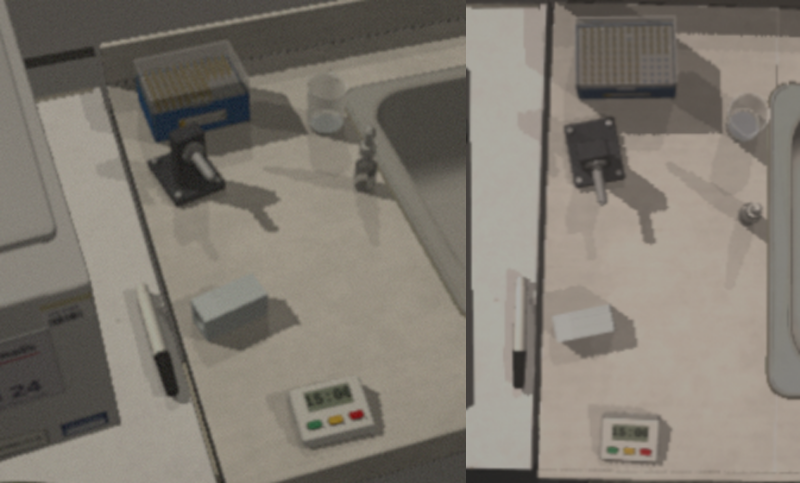

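The side view shows the adapter at about (262,277), lying crosswise. The gauge is at (238,195) with its pin pointing towards the robot, the dropper is at (342,190) and the timer at (321,338). The top crop agrees. Next I fit the poses by silhouette.

```bash
cat >> h.py <<'E'
from scipy.optimize import minimize
def box(x0,x1,y0,y1,z0,z1): return np.array([[x,y,z] for x in(x0,x1) for y in(y0,y1) for z in(z0,z1)],float)
def cyl(x0,x1,r,z):
    a=np.linspace(0,2*np.pi,16,endpoint=False); return np.array([[x,r*np.cos(t),z+r*np.sin(t)] for x in(x0,x1) for t in a])
ADP=[box(-.035,.035,-.016,.016,-.016,.016)]
GAU=[box(-.028,.052,-.032,.032,0,.01),box(-.011,.011,-.018,.018,0,.08),cyl(-.057,-.016,.006,.06),np.vstack([cyl(-.057,-.057,.006,.06),cyl(-.062,-.062,.0035,.06)]),cyl(-.016,-.011,.013,.06)]
def render(c,parts,T,S=4):
    m=np.zeros((420*S,560*S),np.uint8)
    for P in parts:
        h=cv2.convexHull(((proj(c,P@T[0].T+T[1])+.5)*S).astype(np.float32)); cv2.fillConvexPoly(m,np.round(h).astype(np.int32),1)
    return cv2.resize(m.astype(np.float32),(560,420),interpolation=cv2.INTER_AREA)
def fit(parts,views,x0,z,steps=(.01,.01,.15)):
    def cost(p):
        T=(Ro.from_euler("z",p[2]).as_matrix(),np.array([p[0],p[1],z])); e=0
        for c,m in views:
            r=render(c,parts,T); e+=1-np.minimum(r,m).sum()/np.maximum(r,m).sum()
        return e/len(views)
    sim=np.array([x0]+[np.array(x0)+np.eye(3)[i]*steps[i] for i in range(3)])
    r=minimize(cost,x0,method="Nelder-Mead",options=dict(initial_simplex=sim,maxiter=150,xatol=1e-4,fatol=1e-4))
    return r.x,r.fun
E
python3 - <<'E'
from h import *
cs=[vision.camera(n) for n in("side","top")]
for t,P,z,x0 in(("adapter",ADP,.012,(.40,-.223,1.7)),("gauge",GAU,-.004,(.6,-.23,0.2))):
    V=[(c,silhouettes(t,c)[0]["region"].astype(np.float32)) for c in cs]
    for v in (V,V[:1],V[1:]): print(t,fit(P,v,x0,z))
E
```

```text
adapter (array([ 0.40057073, -0.22475628,  1.80753549]), np.float64(0.06333696842193604))
adapter (array([ 0.40145082, -0.22411861,  1.80732767]), np.float64(0.0390094518661499))
adapter (array([ 0.40055605, -0.22531511,  1.80995071]), np.float64(0.07205241918563843))
gauge (array([ 0.60007046, -0.23232126,  0.2036853 ]), np.float64(0.060138970613479614))
gauge (array([ 0.59938543, -0.23232014,  0.20077211]), np.float64(0.0480494499206543))
gauge (array([ 0.60079777, -0.23202012,  0.21504217]), np.float64(0.06595784425735474))
```

The fits agree across both views: adapter at (0.401,-0.225) with yaw 1.808 (mod π), gauge at (0.600,-0.232) with yaw 0.205. Next I check the room around the baths.

Run:
```python
from h import *
c=vision.camera("top");save(c,"top1.png"); 
d=vision.camera("side")
for uv in((190,340),(175,245),(145,105),(5,395),(5,310)): print(uv,[atz(d,uv,z).round(3) for z in(0,.2,.25)])
```

```text
(190, 340) [array([ 0.322, -0.081,  0.   ]), array([ 0.192, -0.083,  0.2  ]), array([ 0.159, -0.083,  0.25 ])]
(175, 245) [array([ 0.532, -0.091,  0.   ]), array([ 0.346, -0.09 ,  0.2  ]), array([ 0.3 , -0.09,  0.25])]
(145, 105) [array([ 1.015, -0.092,  0.   ]), array([ 0.702, -0.092,  0.2  ]), array([ 0.624, -0.091,  0.25 ])]
(5, 395) [array([0.306, 0.208, 0.   ]), array([0.18, 0.13, 0.2 ]), array([0.149, 0.11 , 0.25 ])]
(5, 310) [array([0.47 , 0.215, 0.   ]), array([0.301, 0.135, 0.2  ]), array([0.259, 0.115, 0.25 ])]
```

View pics/top1.png

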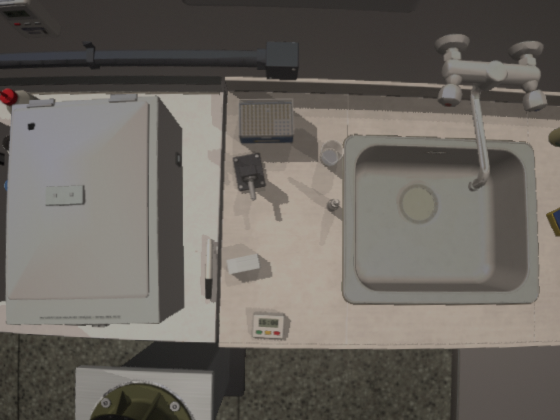

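```bash
cat >> h.py <<'E'
def rel(p,psi=None,R=None,base=None):
    """shift/turn in pendant units from the present pose to TCP p, tool down at yaw psi (or R)"""
    o=status.get_obs(); R0=Ro.from_euler("xyz",o["eef_rot"]); p0=np.array(o["ee_pos"])
    R1=R if R is not None else Ro.from_euler("xyz",[np.pi,0,psi])
    return np.r_[R0.inv().apply(np.array(p)-p0)/.5,(R0.inv()*R1).as_rotvec()/(np.pi/2)].round(4)
def st():
    o=status.get_obs(); print({k:np.round(o[k],4) for k in("time_s","qpos","ee_pos","eef_rot","force","grip_width","grip_force")})
E
python3 -m pendant '[0,0,-0.44,0,0,0,1, 0,0,-0.44,0,0,0,1, 0,0,-0.44,0,0,0,1, 0,0,-0.44,0,0,0,1, 0,0,-0.44,0,0,0,1]'
python3 - <<'E'
from h import *
print(rel([.45,.2,.425],2.3),rel([.4008,-.2247,.42],1.808))
E
```

```text
time_s: 1.6
ee_pos: [0.1545, 0.5278, 0.4306]
eef_rot: [3.135, 0.0, 2.857]
force: [0.7, -0.6, -0.2]
grip_width: 0.094
grip_force: 0.0
[-0.7514 -0.4632  0.0084  0.0041 -0.0009  0.3545] [-0.8956 -1.3061  0.013   0.0039 -0.0019  0.6677]
```

```bash
python3 -m pendant '[-0.75,-0.46,0,0,0,0.35,1, -0.75,-0.46,0,0,0,0.35,1, -0.75,-0.46,0,0,0,0.35,1, -0.75,-0.46,0,0,0,0.35,1, -0.75,-0.46,0,0,0,0.35,1, -0.75,-0.46,0,0,0,0.35,1, -0.75,-0.46,0,0,0,0.35,1, -0.75,-0.46,0,0,0,0.35,1, -0.75,-0.46,0,0,0,0.35,1, -0.75,-0.46,0,0,0,0.35,1, -0.75,-0.46,0,0,0,0.35,1, -0.75,-0.46,0,0,0,0.35,1]'
python3 - <<'E'
from h import *
st();print(rel([.4008,-.2247,.42],1.808))
E
```

```text
time_s: 2.8
ee_pos: [0.4493, 0.2024, 0.4256]
eef_rot: [3.141, -0.0, 2.308]
force: [-0.2, 0.9, -0.4]
grip_width: 0.0939
grip_force: 0.0
{'time_s': np.float64(2.8), 'qpos': array([ 3.4890e-01,  1.0660e-01,  1.2543e+00,  2.0000e-04,  1.7805e+00,
       -3.8810e-01]), 'ee_pos': array([0.4493, 0.2024, 0.4256]), 'eef_rot': array([ 3.1413e+00, -1.0000e-04,  2.3079e+00]), 'force': array([-0.2421,  0.9275, -0.4081]), 'grip_width': np.float64(0.0939), 'grip_force': np.float64(0.0)}
[-5.674e-01 -6.459e-01  1.100e-02  2.000e-04 -1.000e-04  3.182e-01]
```

```bash
python3 -m pendant '[-0.567,-0.646,0,0,0,0.318,1, -0.567,-0.646,0,0,0,0.318,1, -0.567,-0.646,0,0,0,0.318,1, -0.567,-0.646,0,0,0,0.318,1, -0.567,-0.646,0,0,0,0.318,1, -0.567,-0.646,0,0,0,0.318,1, -0.567,-0.646,0,0,0,0.318,1, -0.567,-0.646,0,0,0,0.318,1, -0.567,-0.646,0,0,0,0.318,1, -0.567,-0.646,0,0,0,0.318,1, -0.567,-0.646,0,0,0,0.318,1]'
python3 - <<'E'
from h import *
st();print(rel([.4008,-.2247,.12],1.808))
c=vision.camera("wrist"); save(c,"w1.png")
p=proj(c,[[.4008,-.2247,.028],[.5393,-.2449,.056]]); print(p)
for t,P,z,x0 in(("adapter",ADP,.012,(.4008,-.2247,1.808)),("gauge",GAU,-.004,(.6,-.2323,0.205))):
    S=silhouettes(t,c)
    print(t,[(s["score"],s["extent"]) for s in S][:2])
    if S: print(fit(P,[(c,S[0]["region"].astype(np.float32))],x0,z,(.004,.004,.05)))
E
```

```text
time_s: 3.9
ee_pos: [0.401, -0.2245, 0.4255]
eef_rot: [3.141, -0.0, 1.808]
force: [0.1, 0.5, -1.0]
grip_width: 0.094
grip_force: 0.0
{'time_s': np.float64(3.9), 'qpos': array([-5.9010e-01,  2.7400e-02,  1.3387e+00,  2.0000e-04,  1.7755e+00,
       -8.2720e-01]), 'ee_pos': array([ 0.401 , -0.2245,  0.4255]), 'eef_rot': array([ 3.1414e+00, -1.0000e-04,  1.8079e+00]), 'force': array([ 0.061 ,  0.4895, -1.0405]), 'grip_width': np.float64(0.094), 'grip_force': np.float64(0.0)}
[-4.000e-04 -7.000e-04  6.111e-01  1.000e-04 -1.000e-04 -1.000e-04]
[[279.17742269 169.33253676]
 [355.08639636 201.77435596]]
adapter [(0.57, [270.0, 147.9, 286.3, 190.2])]
(array([ 0.39956024, -0.22562148,  1.80784941]), np.float64(0.03405046463012695))
gauge [(0.93, [353.7, 182.0, 412.7, 215.3])]
(array([ 0.59935652, -0.23295795,  0.23562585]), np.float64(0.07197809219360352))
```

View pics/w1.png

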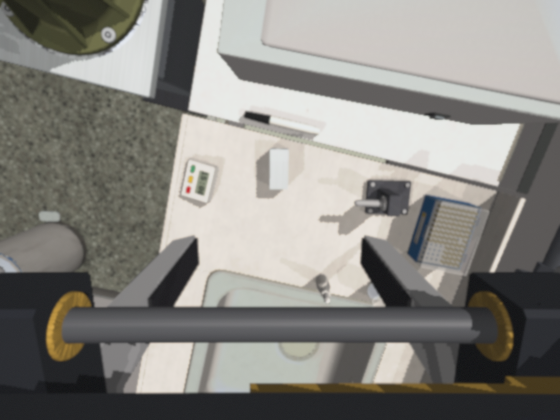

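The wrist view shows the adapter at (279,169) and the pin tip at about (358,203), both within 2 mm of the earlier fits. I go down to it now.

```bash
python3 -m pendant '[-0.001,0,0.75,0,0,0,1, -0.001,0,0.75,0,0,0,1, -0.001,0,0.75,0,0,0,1, -0.001,0,0.75,0,0,0,1, -0.001,0,0.75,0,0,0,1, -0.001,0,0.75,0,0,0,1, -0.001,0,0.75,0,0,0,1, -0.001,0,0.75,0,0,0,1, -0.001,0,0.75,0,0,0,1]'
python3 - <<'E'
from h import *
st();print(rel([.4004,-.225,.001],1.808))
E
```

```text
time_s: 4.95
ee_pos: [0.3998, -0.2238, 0.048]
eef_rot: [-3.138, -0.004, 1.809]
force: [0.4, -0.2, 0.4]
grip_width: 0.0941
grip_force: 0.0
{'time_s': np.float64(4.95), 'qpos': array([-0.5903,  0.3105,  1.9198,  0.    ,  0.9166, -0.8286]), 'ee_pos': array([ 0.3998, -0.2238,  0.048 ]), 'eef_rot': array([-3.138 , -0.0039,  1.8091]), 'force': array([ 0.3928, -0.2454,  0.3567]), 'grip_width': np.float64(0.0941), 'grip_force': np.float64(0.0)}
[-0.0029  0.0008  0.0939 -0.0023 -0.0025  0.0007]
```

```bash
python3 -m pendant '[0,0,0.05,0,0,0,1, 0,0,0.08,0,0,0,1, 0,0,0.097,0,0,0,1, 0,0,0.097,0,0,0,1, 0,0,0.097,0,0,0,-1, 0,0,0.097,0,0,0,-1, 0,0,0.097,0,0,0,-1, 0,0,0.097,0,0,0,-1, 0,0,0.097,0,0,0,-1, 0,0,0.097,0,0,0,-1, 0,0,0.097,0,0,0,-1, 0,0,0.097,0,0,0,-1]' 40
python3 -c "
from h import *
st()"
```

```text
time_s: 6.15
ee_pos: [0.4009, -0.2257, 0.0019]
eef_rot: [-3.142, -0.0, 1.807]
force: [-2.4, -0.6, 0.8]
grip_width: 0.0334
grip_force: 1.6
{'time_s': np.float64(6.15), 'qpos': array([-0.5924,  0.3981,  1.9385, -0.    ,  0.8051, -0.8291]), 'ee_pos': array([ 0.4009, -0.2257,  0.0019]), 'eef_rot': array([-3.1415, -0.    ,  1.8075]), 'force': array([-2.3941, -0.5698,  0.8116]), 'grip_width': np.float64(0.0334), 'grip_force': np.float64(1.5539)}
```

```bash
python3 -m pendant '[0,0,0,0,0,0,-1, 0,0,0,0,0,0,-1, 0,0,0,0,0,0,-1, 0,0,-0.1,0,0,0,-1, 0,0,-0.2,0,0,0,-1, 0,0,-0.3,0,0,0,-1, 0,0,-0.3,0,0,0,-1, 0,0,-0.3,0,0,0,-1]' 40
python3 - <<'E'
from h import *
st()
o=status.get_obs(); p=np.array(o["ee_pos"]); R=Ro.from_euler("xyz",o["eef_rot"]).as_matrix()
A=box(-.035,.035,-.016,.016,-.016,.016)
V=[]
for n in("side","top","wrist"):
    c=vision.camera(n); S=silhouettes("adapter",c)
    print(n,[(s["score"],s["extent"],s["region"].sum()) for s in S][:2])
    q=proj(c,(A+[0,0,-.0101])@R.T+p); print("  pred",q.min(0).round(1),q.max(0).round(1))
    if n=="side": save(c,"s2.png",(180,130,360,310),2)
# targets: approach in front of the pin, tip gap 25 mm, tool x toward +x gauge / away
d=np.array([np.cos(.205),np.sin(.205)]); tip=np.array([.6,-.2325])-.062*d
print("tip",tip)
a=tip-d*(.035+.025); z=.056-.0101
print(rel([*a,.152],.205),rel([*a,.152],.205+np.pi), a)
E
```

```text
time_s: 6.95
ee_pos: [0.401, -0.2257, 0.152]
eef_rot: [3.141, 0.001, 1.808]
force: [0.9, -0.1, -3.1]
grip_width: 0.0318
grip_force: 40.0
{'time_s': np.float64(6.95), 'qpos': array([-0.5923,  0.1544,  1.8309,  0.    ,  1.155 , -0.829 ]), 'ee_pos': array([ 0.401 , -0.2257,  0.152 ]), 'eef_rot': array([3.1407e+00, 9.0000e-04, 1.8075e+00]), 'force': array([ 0.9375, -0.092 , -3.0722]), 'grip_width': np.float64(0.0318), 'grip_force': np.float64(39.9823)}
side [(0.73, [234.9, 200.1, 283.9, 236.0], np.int64(881))]
  pred [234.7 194.5] [285.4 238.7]
top []
  pred [216.3 252.7] [257.9 278. ]
wrist [(0.72, [103.0, 180.5, 169.8, 260.1], np.int64(3883)), (0.61, [245.0, 184.1, 311.7, 307.5], np.int64(7667))]
  pred [247.6 191.1] [315.4 334.7]
tip [ 0.53929822 -0.24512116]
[-0.0995  0.1406 -0.0028 -0.0015 -0.      1.0202] [-0.0995  0.1406 -0.0028  0.     -0.0015 -0.9798] [ 0.48055456 -0.25733519]
```

```bash
python3 -m pendant '[-0.1,0.14,0,0,0,1,-1, -0.1,0.14,0,0,0,1,-1, -0.1,0.14,0,0,0,1,-1, -0.1,0.14,0,0,0,1,-1, -0.1,0.14,0,0,0,1,-1, -0.1,0.14,0,0,0,1,-1, -0.1,0.14,0,0,0,1,-1, -0.1,0.14,0,0,0,1,-1, -0.1,0.14,0,0,0,1,-1, -0.1,0.14,0,0,0,1,-1, -0.1,0.14,0,0,0,1,-1, -0.1,0.14,0,0,0,1,-1]'
python3 - <<'E'
from h import *
st()
print(rel([.48055,-.25734,.0459],.205))
c=vision.camera("side")
V=[]
cs=[c]+[vision.camera(n) for n in("top","wrist")]
for c in cs:
    S=silhouettes("gauge",c); print([(s["score"],s["extent"]) for s in S][:2])
    if S and S[0]["score"]>.5: 
        V.append((c,S[0]["region"].astype(np.float32))); print(fit(GAU,V[-1:],(.6,-.2325,.205),-.004,(.004,.004,.05)))
E
```

```text
time_s: 8.45
ee_pos: [0.4805, -0.2578, 0.1511]
eef_rot: [-3.141, 0.001, 0.236]
force: [-0.3, 0.2, -1.8]
grip_width: 0.0319
grip_force: 40.0
{'time_s': np.float64(8.45), 'qpos': array([-0.5596,  0.3405,  1.5986, -0.    ,  1.2038,  0.7755]), 'ee_pos': array([ 0.4805, -0.2578,  0.1511]), 'eef_rot': array([-3.1407e+00,  9.0000e-04,  2.3570e-01]), 'force': array([-0.3301,  0.2181, -1.8213]), 'grip_width': np.float64(0.0319), 'grip_force': np.float64(39.983)}
[ 0.0005 -0.0007  0.2105 -0.0006  0.0006  0.0195]
[(0.57, [217.1, 174.0, 257.9, 215.5])]
(array([ 0.59909271, -0.23088652,  0.1314817 ]), np.float64(0.10441994667053223))
[(0.6, [232.9, 156.0, 265.9, 182.5])]
(array([ 0.6045443 , -0.23190929,  0.17781021]), np.float64(0.5041681528091431))
[(0.86, [249.3, 9.1, 322.7, 137.9])]
(array([ 0.59832889, -0.23335215,  0.21316043]), np.float64(0.034433722496032715))
```

```bash
python3 -m pendant '[0,0,0.1,0,0,0.018,-1, 0,0,0.2,0,0,0.018,-1, 0,0,0.21,0,0,0.018,-1, 0,0,0.21,0,0,0.018,-1, 0,0,0.21,0,0,0.018,-1]'
python3 - <<'E'
from h import *
st()
w=vision.camera("wrist"); s=vision.camera("side")
save(w,"w3.png",(180,0,400,330),1.8); save(s,"s3.png",(190,150,330,270),4)
a=cv2.imread("pics/w3.png");b=cv2.imread("pics/s3.png");b=cv2.resize(b,(400,343))
m=np.zeros((594,800,3),np.uint8);m[:594,:396]=a[:594];m[:343,400:]=b;cv2.imwrite("pics/ws3.png",m)
o=status.get_obs(); p=np.array(o["ee_pos"]); R=Ro.from_euler("xyz",o["eef_rot"]).as_matrix()
S=silhouettes("gauge",w)
g=fit(GAU,[(w,S[0]["region"].astype(np.float32))],(.599,-.2328,.208),-.004,(.004,.004,.05)); print(g)
for c in(w,s):
    S=silhouettes("adapter",c); print([(q["score"],q["extent"]) for q in S][:2])
    q=proj(c,(ADP[0]+[0,0,-.0101])@R.T+p); print("pred",q.min(0).round(1),q.max(0).round(1))
    print("front corners pred",proj(c,(np.array([[.035,-.016,-.016],[.035,.016,-.016],[.035,-.016,.016],[.035,.016,.016]])+[0,0,-.0101])@R.T+p).round(1).tolist(), "tip",proj(c,[.5386,-.2456,.056]).round(1))
E
```

```text
time_s: 9.25
ee_pos: [0.4819, -0.2586, 0.0495]
eef_rot: [3.139, -0.002, 0.209]
force: [0.7, -0.5, -1.2]
grip_width: 0.0319
grip_force: 40.0
{'time_s': np.float64(9.25), 'qpos': array([-0.5595,  0.4713,  1.6784,  0.    ,  0.9885,  0.8025]), 'ee_pos': array([ 0.4819, -0.2586,  0.0495]), 'eef_rot': array([ 3.1393e+00, -2.4000e-03,  2.0880e-01]), 'force': array([ 0.7125, -0.4583, -1.1711]), 'grip_width': np.float64(0.0319), 'grip_force': np.float64(39.9824)}
(array([ 0.59870987, -0.23319724,  0.21129927]), np.float64(0.021429002285003662))
[(0.66, [248.7, 187.6, 311.2, 307.7]), (0.2, [544.5, 0.0, 556.3, 60.0])]
pred [246.  188.4] [313.3 330.5]
front corners pred [[246.0, 200.1], [313.3, 200.2], [251.5, 188.4], [307.6, 188.4]] tip [[277.8 148.2]]
[(0.6, [260.4, 202.0, 282.9, 239.8]), (0.43, [215.6, 192.5, 252.5, 220.5])]
pred [250.9 200.5] [285.6 244.1]
front corners pred [[250.9, 206.6], [266.7, 200.5], [251.7, 219.0], [267.1, 212.9]] tip [[253.  203.6]]
```

View pics/ws3.png

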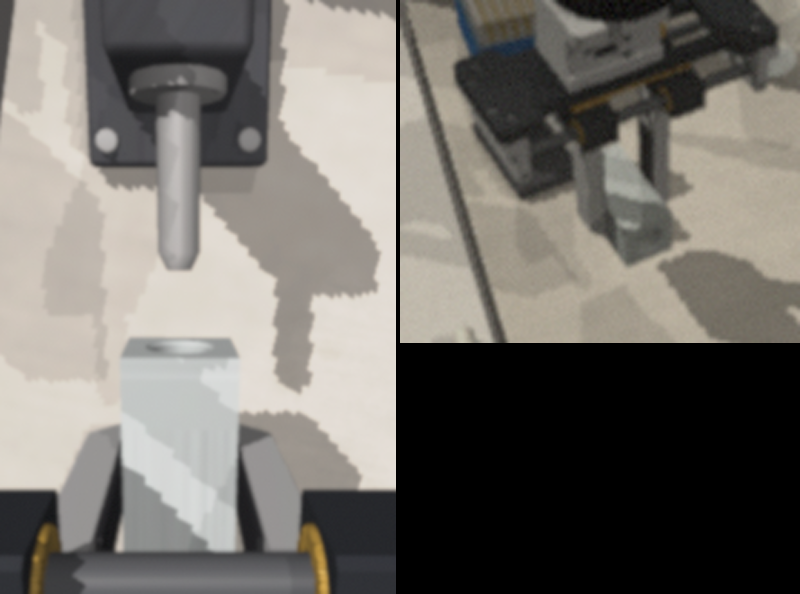

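The wrist view (left) shows the pin, with its tip at crop (178,265), in line with the adapter's recess at (180,345). Lateral alignment and yaw look good. I check the height, then advance.

```bash
python3 -m pendant '[0.01,0,0,0,0,0,-1, 0.02,0,0,0,0,0,-1, 0.02,0,0,0,0,0,-1, 0.02,0,0,0,0,0,-1]'
python3 - <<'E'
from h import *
st()
d=np.array([np.cos(.21),np.sin(.21)]); tip=np.array([.599,-.233])-.062*d
print("gap tip->face",(tip-status.get_obs()["ee_pos"][:2])@d-.035, rel([*(tip-d*.045),.0459],.21))
E
```

```text
time_s: 9.9
ee_pos: [0.4906, -0.2557, 0.0468]
eef_rot: [-3.141, 0.0, 0.209]
force: [0.0, -0.4, -1.7]
grip_width: 0.0321
grip_force: 40.0
{'time_s': np.float64(9.9), 'qpos': array([-0.5467,  0.4889,  1.6584, -0.    ,  0.9945,  0.8154]), 'ee_pos': array([ 0.4906, -0.2557,  0.0468]), 'eef_rot': array([-3.1414e+00,  2.0000e-04,  2.0880e-01]), 'force': array([ 0.0396, -0.3801, -1.7351]), 'grip_width': np.float64(0.0321), 'grip_force': np.float64(39.9823)}
gap tip->face 0.013748336468255275 [ 0.0075  0.0008  0.0019 -0.0001  0.0001 -0.0008]
```

```bash
python3 -m pendant '[0.01,0,0.002,0,0,0,-1, 0.02,0,0.002,0,0,0,-1, 0.03,0,0.002,0,0,0,-1, 0.036,0,0.002,0,0,0,-1, 0.038,0,0.002,0,0,0,-1, 0.04,0,0.002,0,0,0,-1, 0.042,0,0.002,0,0,0,-1, 0.044,0,0.002,0,0,0,-1, 0.044,0,0.002,0,0,0,-1, 0.044,0,0.002,0,0,0,-1]'
python3 -m pendant '[0.002,0,0,0,0,0,-1, 0.004,0,0,0,0,0,-1, 0.006,0,0,0,0,0,-1, 0.006,0,0,0,0,0,-1]'
python3 - <<'E'
from h import *
st()
d=np.array([np.cos(.21),np.sin(.21)]); tip=np.array([.599,-.233])-.062*d
print("gap tip->face",(tip-status.get_obs()["ee_pos"][:2])@d-.035)
E
```

```text
time_s: 10.9
ee_pos: [0.5093, -0.2518, 0.0458]
eef_rot: [-3.14, 0.006, 0.208]
force: [-21.7, -3.0, 8.8]
grip_width: 0.0315
grip_force: 40.0
time_s: 11.3
ee_pos: [0.5107, -0.2516, 0.0456]
eef_rot: [-3.139, 0.009, 0.208]
force: [-35.6, -5.6, 14.4]
grip_width: 0.0318
grip_force: 40.0
{'time_s': np.float64(11.3), 'qpos': array([-0.52  ,  0.5256,  1.604 , -0.0049,  1.0208,  0.8455]), 'ee_pos': array([ 0.5107, -0.2516,  0.0456]), 'eef_rot': array([-3.1388,  0.0094,  0.2079]), 'force': array([-35.5622,  -5.6056,  14.4031]), 'grip_width': np.float64(0.0318), 'grip_force': np.float64(39.9935)}
gap tip->face -0.0067644868530852414
```

Contact came about 6–7 mm in, so this is the blank end. I draw off and turn the adapter half a turn, with a firmer grip.

```bash
python3 -m pendant '[-0.02,0,0,0,0,0,-1, -0.06,0,0,0,0,0,-1, -0.12,0,0,0,0,0,-1, -0.14,0,-0.06,0,0,0,-1, -0.14,0,-0.06,0,0,0,-1]' 55
python3 -m pendant '[0,0,0,0,0,-1,-1, 0,0,0,0,0,-1,-1, 0,0,0,0,0,-1,-1, 0,0,0,0,0,-1,-1, 0,0,0,0,0,-1,-1, 0,0,0,0,0,-1,-1, 0,0,0,0,0,-1,-1, 0,0,0,0,0,-1,-1, 0,0,0,0,0,-1,-1, 0,0,0,0,0,-1,-1, 0,0,0,0,0,-1,-1, 0,0,0,0,0,-1,-1]'
python3 -m pendant '[0,0,0,0,0,-1,-1, 0,0,0,0,0,-1,-1, 0,0,0,0,0,-1,-1, 0,0,0,0,0,-1,-1, 0,0,0,0,0,-1,-1, 0,0,0,0,0,-1,-1, 0,0,0,0,0,-1,-1, 0,0,0,0,0,-1,-1, 0,0,0,0,0,-1,-1, 0,0,0,0,0,-1,-1, 0,0,0,0,0,-1,-1, 0,0,0,0,0,-1,-1]'
python3 - <<'E'
from h import *
st()
d=np.array([np.cos(.21),np.sin(.21)]); tip=np.array([.599,-.233])-.062*d
print(rel([*(tip-d*.055),.0455],.21+np.pi))
w=vision.camera("wrist"); s=vision.camera("side"); save(w,"w4.png",(180,150,400,330),1.8); save(s,"s4.png",(200,170,330,290),3)
a=cv2.imread("pics/w4.png");b=cv2.imread("pics/s4.png");m=np.zeros((364,800,3),np.uint8);m[:a.shape[0],:396]=a;m[:360,400:790]=b;cv2.imwrite("pics/ws4.png",m)
o=status.get_obs(); p=np.array(o["ee_pos"]); R=Ro.from_euler("xyz",o["eef_rot"]).as_matrix()
for c in(w,s):
    S=silhouettes("adapter",c); print([(q["score"],q["extent"]) for q in S][:2])
    print("pred",proj(c,(ADP[0]+[0,0,-.0101])@R.T+p).round(1).tolist())
E
```

```text
time_s: 11.8
ee_pos: [0.4468, -0.2664, 0.0789]
eef_rot: [3.138, -0.003, 0.207]
force: [0.8, -0.5, -1.9]
grip_width: 0.0315
grip_force: 55.0
time_s: 13.0
ee_pos: [0.4468, -0.2649, 0.0753]
eef_rot: [3.142, -0.0, 1.781]
force: [0.7, -0.3, -2.0]
grip_width: 0.0315
grip_force: 55.0
time_s: 14.2
ee_pos: [0.4467, -0.265, 0.0756]
eef_rot: [3.142, 0.0, -2.934]
force: [0.4, 0.1, -2.4]
grip_width: 0.0316
grip_force: 55.0
{'time_s': np.float64(14.2), 'qpos': array([-6.0600e-01,  3.8150e-01,  1.7391e+00,  1.0000e-04,  1.0210e+00,
       -2.3843e+00]), 'ee_pos': array([ 0.4467, -0.265 ,  0.0756]), 'eef_rot': array([ 3.1415,  0.    , -2.9342]), 'force': array([ 0.4297,  0.0593, -2.4433]), 'grip_width': np.float64(0.0316), 'grip_force': np.float64(54.9925)}
[-0.0773 -0.0007  0.0602  0.      0.     -0.0017]
[(0.94, [247.4, 191.9, 312.2, 308.0])]
pred [[248.1, 332.2], [252.9, 301.1], [308.9, 332.4], [304.4, 301.2], [245.3, 202.3], [250.9, 190.1], [312.5, 202.5], [307.0, 190.2]]
[(0.95, [270.8, 206.7, 291.0, 247.5])]
pred [[275.5, 202.2], [275.8, 215.2], [259.1, 208.5], [259.7, 221.5], [295.6, 227.9], [295.4, 240.9], [278.6, 234.8], [278.8, 247.8]]
```

View pics/ws4.png

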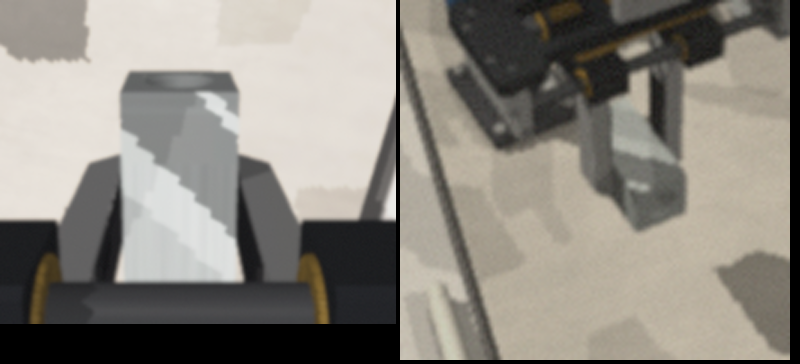

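The adapter still sits as predicted in the grip, with its front edges at rows 190 and 202. Now the second end.

```bash
python3 -m pendant '[0,0,0.05,0,0,0,-1, -0.04,-0.001,0.06,0,0,-0.002,-1, -0.077,-0.001,0.06,0,0,-0.002,-1, -0.077,-0.001,0.06,0,0,-0.002,-1, -0.077,-0.001,0.06,0,0,-0.002,-1, -0.077,-0.001,0.06,0,0,-0.002,-1]'
python3 - <<'E'
from h import *
st()
d=np.array([np.cos(.21),np.sin(.21)]); tip=np.array([.599,-.233])-.062*d
print(rel([*(tip-d*.055),.0455],.21+np.pi),"home:",rel([*(tip+d*.011),.0455],.21+np.pi))
w=vision.camera("side"); st()
E
```

```text
time_s: 15.0
ee_pos: [0.4837, -0.2578, 0.046]
eef_rot: [3.142, -0.0, -2.931]
force: [-0.6, 0.2, -1.4]
grip_width: 0.0316
grip_force: 55.0
{'time_s': np.float64(15.0), 'qpos': array([-5.5640e-01,  4.8050e-01,  1.6740e+00, -1.0000e-04,  9.8720e-01,
       -2.3378e+00]), 'ee_pos': array([ 0.4837, -0.2578,  0.046 ]), 'eef_rot': array([ 3.1415e+00, -2.0000e-04, -2.9309e+00]), 'force': array([-0.5814,  0.2496, -1.4339]), 'grip_width': np.float64(0.0316), 'grip_force': np.float64(54.9933)}
[-0.0018  0.0004  0.0009  0.     -0.0001  0.0004] home: [-1.338e-01  3.000e-04  9.000e-04  0.000e+00 -1.000e-04  4.000e-04]
{'time_s': np.float64(15.05), 'qpos': array([-5.5650e-01,  4.8040e-01,  1.6740e+00, -1.0000e-04,  9.8730e-01,
       -2.3379e+00]), 'ee_pos': array([ 0.4837, -0.2578,  0.046 ]), 'eef_rot': array([ 3.1415e+00, -1.0000e-04, -2.9309e+00]), 'force': array([ 0.2945, -0.5784, -0.9387]), 'grip_width': np.float64(0.0316), 'grip_force': np.float64(54.9933)}
```

```bash
python3 -m pendant '[-0.01,0,0,0,0,0,-1, -0.02,0,0,0,0,0,-1, -0.03,0,0,0,0,0,-1, -0.04,0,0,0,0,0,-1, -0.046,0,0,0,0,0,-1, -0.05,0,0,0,0,0,-1, -0.054,0,0,0,0,0,-1, -0.058,0,0,0,0,0,-1, -0.062,0,0,0,0,0,-1, -0.066,0,0,0,0,0,-1, -0.066,0,0,0,0,0,-1]'
python3 -c "
from h import *
st()
d=np.array([np.cos(.21),np.sin(.21)]); tip=np.array([.599,-.233])-.062*d
print('home:',rel([*(tip+d*.011),.0455],.21+np.pi))"
```

```text
time_s: 16.15
ee_pos: [0.5167, -0.2507, 0.046]
eef_rot: [-3.142, 0.0, -2.93]
force: [-0.3, 0.3, -2.2]
grip_width: 0.0317
grip_force: 55.0
{'time_s': np.float64(16.15), 'qpos': array([-0.5155,  0.5299,  1.5962,  0.    ,  1.0155, -2.298 ]), 'ee_pos': array([ 0.5167, -0.2507,  0.046 ]), 'eef_rot': array([-3.1416e+00,  1.0000e-04, -2.9299e+00]), 'force': array([-0.3148,  0.3054, -2.2111]), 'grip_width': np.float64(0.0317), 'grip_force': np.float64(54.9933)}
home: [-0.0664  0.0002  0.0009 -0.      0.      0.001 ]
```

It's 13 mm in with no force, so this is the bored end. I push on until it bears on the collar.

```bash
python3 -m pendant '[-0.012,0,0,0,0,0,-1, -0.024,0,0,0,0,0,-1, -0.036,0,0,0,0,0,-1, -0.048,0,0,0,0,0,-1, -0.056,0,0,0,0,0,-1, -0.06,0,0,0,0,0,-1, -0.062,0,0,0,0,0,-1, -0.064,0,0,0,0,0,-1, -0.066,0,0,0,0,0,-1, -0.068,0,0,0,0,0,-1, -0.068,0,0,0,0,0,-1]'
python3 -c "
from h import *
st()
d=np.array([np.cos(.21),np.sin(.21)]); tip=np.array([.599,-.233])-.062*d
print('home:',rel([*(tip+d*.011),.0455],.21+np.pi))"
```

```text
time_s: 17.25
ee_pos: [0.5494, -0.2437, 0.0459]
eef_rot: [3.141, -0.001, -2.93]
force: [-3.9, -0.3, -0.8]
grip_width: 0.0317
grip_force: 55.0
{'time_s': np.float64(17.25), 'qpos': array([-4.7830e-01,  5.8150e-01,  1.5128e+00, -5.0000e-04,  1.0481e+00,
       -2.2604e+00]), 'ee_pos': array([ 0.5494, -0.2437,  0.0459]), 'eef_rot': array([ 3.1414e+00, -9.0000e-04, -2.9300e+00]), 'force': array([-3.9025, -0.3082, -0.7674]), 'grip_width': np.float64(0.0317), 'grip_force': np.float64(54.9935)}
home: [ 0.0005  0.0003  0.0008  0.0001 -0.0006  0.001 ]
```

Contact is starting exactly where home is predicted. A few more small steps to seat it firmly.

```bash
python3 -m pendant '[-0.001,0,0,0,0,0,-1, -0.002,0,0,0,0,0,-1, -0.003,0,0,0,0,0,-1, -0.004,0,0,0,0,0,-1, -0.004,0,0,0,0,0,-1, -0.004,0,0,0,0,0,-1]'
python3 - <<'E'
from h import *
st()
w=vision.camera("wrist"); save(w,"w5.png",(180,100,400,330),2)
E
```

```text
time_s: 17.85
ee_pos: [0.5495, -0.2437, 0.0459]
eef_rot: [3.14, -0.005, -2.93]
force: [-19.5, -2.2, 7.3]
grip_width: 0.032
grip_force: 55.0
{'time_s': np.float64(17.85), 'qpos': array([-0.4774,  0.5837,  1.5092, -0.0024,  1.0532, -2.2584]), 'ee_pos': array([ 0.5495, -0.2437,  0.0459]), 'eef_rot': array([ 3.1403, -0.0048, -2.9303]), 'force': array([-19.5033,  -2.1834,   7.3324]), 'grip_width': np.float64(0.032), 'grip_force': np.float64(54.9953)}
```

View pics/w5.png

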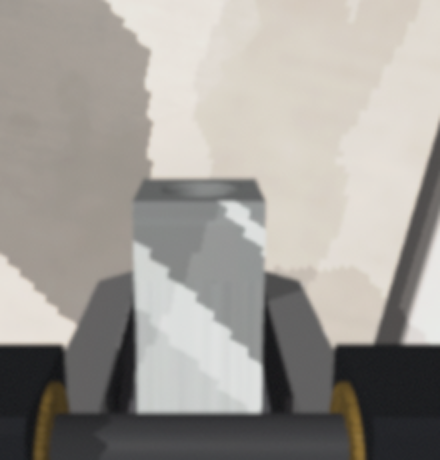

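The wrist view shows the adapter straight in the fingers (outer face at crop (198,190)). The reaction is a steady 20 N right at the predicted home position. Now I draw it off, raise it, and tilt a little to learn the wrist geometry.

```bash
python3 -m pendant '[0.004,0,0,0,0,0,-1, 0.04,0,0,0,0,0,-1, 0.08,0,0,0,0,0,-1, 0.12,0,0,0,0,0,-1, 0.16,0,0,0,0,0,-1, 0.2,0,0,0,0,0,-1, 0.2,0,-0.1,0,0,0,-1, 0.2,0,-0.2,0,0,0,-1, 0.2,0,-0.3,0,0,0,-1, 0.2,0,-0.4,0,0,0,-1, 0.2,0,-0.44,0,0,0,-1, 0.2,0,-0.44,0,0,0,-1]'
python3 -c "
from h import *
st()"
python3 -m pendant '[0,0,0,0,-0.3,0,-1, 0,0,0,0,-0.3,0,-1, 0,0,0,0,-0.3,0,-1, 0,0,0,0,-0.3,0,-1, 0,0,0,0,-0.3,0,-1, 0,0,0,0,-0.3,0,-1]'
python3 -c "
from h import *
st()"
```

```text
time_s: 19.1
ee_pos: [0.4548, -0.2646, 0.269]
eef_rot: [-3.137, 0.004, -2.93]
force: [0.9, 0.0, -1.8]
grip_width: 0.0318
grip_force: 55.0
{'time_s': np.float64(19.1), 'qpos': array([-5.9670e-01,  2.0060e-01,  1.4971e+00,  2.0000e-04,  1.4377e+00,
       -2.3792e+00]), 'ee_pos': array([ 0.4548, -0.2646,  0.269 ]), 'eef_rot': array([-3.1373,  0.0044, -2.9299]), 'force': array([ 0.9336,  0.0116, -1.7918]), 'grip_width': np.float64(0.0318), 'grip_force': np.float64(54.9932)}
time_s: 19.7
ee_pos: [0.4746, -0.2402, 0.2776]
eef_rot: [-3.136, 0.433, -2.972]
force: [0.3, 0.3, -1.5]
grip_width: 0.0315
grip_force: 55.0
{'time_s': np.float64(19.7), 'qpos': array([-0.7006,  0.0255,  1.729 ,  0.3597,  1.1197, -2.5541]), 'ee_pos': array([ 0.4746, -0.2402,  0.2776]), 'eef_rot': array([-3.1358,  0.4326, -2.9721]), 'force': array([ 0.2779,  0.3092, -1.5288]), 'grip_width': np.float64(0.0315), 'grip_force': np.float64(54.9932)}
```

q6 has reached its limit, so I fit the kinematics and plan a better route before moving on.

```bash
cat > fk.py <<'E'
from h import *
D=[([1.2194168,.300443,1.5215805,0,1.320705,-.0666],[.154433,.5275985,.2049]),
([.3489,.1066,1.2543,.0002,1.7805,-.3881],[.4493,.2024,.4256]),([-.5901,.0274,1.3387,.0002,1.7755,-.8272],[.401,-.2245,.4255]),
([-.5924,.3981,1.9385,0,.8051,-.8291],[.4009,-.2257,.0019]),([-.5923,.1544,1.8309,0,1.155,-.829],[.401,-.2257,.152]),
([-.5596,.3405,1.5986,0,1.2038,.7755],[.4805,-.2578,.1511]),([-.5467,.4889,1.6584,0,.9945,.8154],[.4906,-.2557,.0468]),
([-.4783,.5815,1.5128,-.0005,1.0481,-2.2604],[.5494,-.2437,.0459]),([-.606,.3815,1.7391,.0001,1.021,-2.3843],[.4467,-.265,.0756]),
([-.7006,.0255,1.729,.3597,1.1197,-2.5541],[.4746,-.2402,.2776])]
Z=lambda a:Ro.from_euler("z",a).as_matrix(); Y=lambda a:Ro.from_euler("y",a).as_matrix()
def rot(q,s=1): return Z(q[0])@Y(q[1]+q[2])@Z(s*q[3])@Y(q[4])@Z(q[5]+np.pi/2)
def A(q):
    R1,R2,R3,R=Z(q[0]),Z(q[0])@Y(q[1]),Z(q[0])@Y(q[1]+q[2]),rot(q,SG)
    return np.column_stack([R1[:,0],R1[:,1],R1[:,2],R2[:,2],R3[:,0],R3[:,2],R[:,2]])
SG=1
E
python3 - <<'E'
import fk; from fk import *
obs=Ro.from_euler("xyz",[-3.1358,.4326,-2.9721]).as_matrix()
for s in(1,-1):
    fk.SG=s; print(s,np.abs(rot(D[-1][0],s)-obs).max())
    M=np.vstack([A(q) for q,_ in D]); y=np.hstack([p for _,p in D])
    x,_,rk,sv=np.linalg.lstsq(M,y,rcond=None); print(rk,sv.round(3),x.round(4),np.abs(M@x-y).max())
E
```

```text
1 9.580179838597491e-05
7 [6.223 4.473 3.163 0.795 0.683 0.3   0.281] [-0.      0.0366  0.2212  0.4243  0.041   0.4475  0.2707] 5.5977432045994924e-05
-1 0.576033412166106
7 [6.223 4.473 3.163 0.795 0.683 0.3   0.281] [ 0.0169  0.043  -0.0336  0.2954 -0.0093  0.4608 -0.0676] 0.08088939545884405
```

```bash
cat >> fk.py <<'E'
X=np.linalg.lstsq(np.vstack([A(q) for q,_ in D]),np.hstack([p for _,p in D]),rcond=None)[0]
from scipy.optimize import least_squares
LO=np.array([-3.03,-.79,.23,-1.04,0,-2.55]);HI=np.array([3.03,2.21,2.52,4.18,3.07,2.55])
def fk(q): return A(q)@X,rot(q)
def ik(p,R,q0,m=.08):
    f=lambda q:np.r_[(A(q)@X-p)*5,(rot(q)-R).ravel()]
    r=least_squares(f,np.clip(q0,LO+m+.01,HI-m-.01),bounds=(LO+m,HI-m)); return r.x,np.abs(r.fun).max()
def Rfin(phi):
    F=np.array([np.cos(phi),np.sin(phi),0]); x=np.array([0,0,-1.]); return np.column_stack([x,np.cross(F,x),F])
E
python3 - <<'E'
from fk import *
q0=np.array(status.get_obs()["qpos"]); print(q0.round(3))
for phi in np.arange(-2.2,1.8,.4):
    best=None
    for r in(.45,.6,.7):
        for th in(-.9,-.6,-.4):
            p=np.array([r*np.cos(th),r*np.sin(th),.184])
            for s in(q0,[-.6,.3,1.6,1.5,1.5,-1.5],[-.6,.3,1.6,1.5,1.5,1.5],[-.6,.3,1.6,3,.6,1.5]):
                q,e=ik(p,Rfin(phi),np.array(s,float))
                if e<1e-4:
                    mar=np.minimum(q-LO,HI-q).min(); c=np.abs(q-q0).max()
                    if best is None or c<best[0]: best=(c,mar,p.round(3),q.round(2))
    print(round(phi,2),best)
E
```

```text
[-0.701  0.026  1.729  0.36   1.12  -2.554]
-2.2 None
-1.8 None
-1.4 (np.float64(3.679634397057048), np.float64(0.231668871116542), array([ 0.435, -0.548,  0.184]), array([-0.7 ,  0.62,  1.89,  3.95,  1.1 ,  1.13]))
-1.0 (np.float64(3.7366157576980767), np.float64(0.08369392632364558), array([ 0.645, -0.273,  0.184]), array([-0.16,  0.64,  1.83,  4.1 ,  1.14,  1.04]))
-0.6 (np.float64(3.970547104623109), np.float64(0.5189078449325364), array([ 0.645, -0.273,  0.184]), array([-0.36,  0.56,  2.  ,  3.43,  1.01,  1.42]))
-0.2 (np.float64(4.3377817627075), np.float64(0.26501180690845283), array([ 0.553, -0.234,  0.184]), array([-0.67,  0.44,  2.25,  2.63,  1.17,  1.78]))
0.2 (np.float64(4.474428224359809), np.float64(0.1038612319087342), array([ 0.414, -0.175,  0.184]), array([-1.13,  0.37,  2.42,  1.8 ,  1.49,  1.92]))
0.6 (np.float64(4.620432133091415), np.float64(0.36732612552056354), array([ 0.414, -0.175,  0.184]), array([-1.14,  0.49,  2.15,  1.42,  1.65,  2.07]))
1.0 (np.float64(4.710671600225625), np.float64(0.39338733295279393), array([ 0.414, -0.175,  0.184]), array([-1.06,  0.62,  1.88,  1.17,  1.86,  2.16]))
1.4 (np.float64(4.666152971670185), np.float64(0.43790596150823546), array([ 0.28 , -0.352,  0.184]), array([-1.27,  0.89,  1.33,  0.7 ,  2.36,  2.11]))
```

Run:
```python
from fk import *
for phi in(-.4,-.1,.2,.5):
    for p in([.62,-.4],[.58,-.35],[.5,-.35],[.55,-.45]):
        q,e=ik(np.array([*p,.184]),Rfin(phi),np.array([-.7,.5,2,2.5,1.2,1.7]))
        if e>1e-4: continue
        q2,e2=ik(np.array([*p,.42]),Rfin(phi),q)
        W=A(q)[:,:6]@X[:6]
        print(phi,p,q.round(2),"hi",q2.round(2),e2<1e-4,"wrist",W.round(2),"elbow",(A(q)[:,:4]@X[:4]).round(2),"marg",np.minimum(q-LO,HI-q).min().round(2))
```

```text
-0.4 [0.62, -0.4] [-0.75  0.61  1.91  2.72  0.98  1.81] hi [-0.75  0.19  1.8   2.41  0.54  2.23] True wrist [ 0.37 -0.29  0.18] elbow [ 0.2  -0.14  0.57] marg 0.61
-0.4 [0.58, -0.35] [-0.73  0.53  2.07  2.77  1.06  1.76] hi [-0.73  0.05  1.96  2.46  0.54  2.18] True wrist [ 0.33 -0.24  0.18] elbow [ 0.18 -0.11  0.59] marg 0.45
-0.4 [0.5, -0.35] [-0.88  0.45  2.23  2.62  1.16  1.8 ] hi [-0.88 -0.1   2.1   2.25  0.63  2.36] True wrist [ 0.25 -0.24  0.18] elbow [ 0.15 -0.12  0.6 ] marg 0.29
-0.4 [0.55, -0.45] [-0.93  0.58  1.95  2.52  1.06  1.91] hi [-0.93  0.15  1.84  2.18  0.67  2.42] True wrist [ 0.3  -0.34  0.18] elbow [ 0.17 -0.17  0.57] marg 0.57
-0.1 [0.62, -0.4] [-0.89  0.66  1.8   2.23  1.11  2.09] hi [-0.87  0.28  1.73  2.05  0.87  2.47] False wrist [ 0.35 -0.37  0.18] elbow [ 0.19 -0.18  0.56] marg 0.46
-0.1 [0.58, -0.35] [-0.89  0.57  1.97  2.26  1.16  2.02] hi [-0.87  0.14  1.89  2.05  0.88  2.47] False wrist [ 0.31 -0.32  0.18] elbow [ 0.17 -0.16  0.58] marg 0.53
-0.1 [0.5, -0.35] [-1.04  0.51  2.11  2.13  1.27  2.01] hi [-1.02  0.04  2.03  1.98  1.02  2.47] False wrist [ 
[... 505 characters left out ...]
 0.18] elbow [ 0.17 -0.2   0.56] marg 0.33
0.2 [0.5, -0.35] [-1.12  0.6   1.92  1.77  1.43  2.18] hi [-1.11  0.21  1.89  1.8   1.36  2.47] False wrist [ 0.23 -0.4   0.18] elbow [ 0.14 -0.2   0.57] marg 0.37
0.2 [0.55, -0.45] [-1.12  0.76  1.6   1.75  1.39  2.34] hi [-1.1   0.42  1.63  1.83  1.33  2.47] False wrist [ 0.28 -0.5   0.18] elbow [ 0.16 -0.25  0.53] marg 0.21
0.5 [0.58, -0.35] [-1.01  0.77  1.57  1.61  1.53  2.37] hi [-1.    0.44  1.61  1.72  1.5   2.47] False wrist [ 0.34 -0.48  0.18] elbow [ 0.19 -0.23  0.53] marg 0.18
0.5 [0.5, -0.35] [-1.14  0.71  1.7   1.52  1.62  2.3 ] hi [-1.13  0.36  1.71  1.64  1.63  2.47] False wrist [ 0.26 -0.48  0.18] elbow [ 0.15 -0.24  0.54] marg 0.25
```

Run:
```python
from fk import *
qh,e=ik(np.array([.62,-.4,.42]),Rfin(-.4),np.array([-.75,.2,1.8,2.4,.54,2.2])); print(qh.round(3),e)
qd=np.array([-.75,.05,1.45,0,np.pi-1.5,2.0])
prev=None
for f in np.linspace(0,1,9):
    q=qd+(qh-qd)*f; p,R=fk(q); r=Ro.from_matrix(R)
    print(f,p.round(3),"z",R[:,2].round(2),"wrist",(A(q)[:,:6]@X[:6]).round(2),"body",(p-.15*R[:,2]).round(2),"dang",None if prev is None else np.degrees((prev.inv()*r).magnitude()).round(1)); prev=r
p,R=fk(qd)
print("to tool-down first, psi now-branch:",rel(p,-.75+2.4+np.pi/2))
```

```text
[-0.749  0.188  1.798  2.408  0.536  2.23 ] 2.159272760593467e-11
0.0 [ 0.369 -0.294  0.365] z [ 0. -0. -1.] wrist [ 0.37 -0.29  0.64] body [ 0.37 -0.29  0.52] dang None
0.125 [ 0.443 -0.254  0.35 ] z [ 0.26  0.16 -0.95] wrist [ 0.37 -0.3   0.61] body [ 0.4  -0.28  0.49] dang 17.9
0.25 [ 0.511 -0.221  0.359] z [ 0.5   0.29 -0.82] wrist [ 0.38 -0.3   0.58] body [ 0.44 -0.27  0.48] dang 18.4
0.375 [ 0.568 -0.206  0.386] z [ 0.7   0.36 -0.62] wrist [ 0.38 -0.3   0.55] body [ 0.46 -0.26  0.48] dang 18.9
0.5 [ 0.612 -0.213  0.419] z [ 0.86  0.33 -0.39] wrist [ 0.38 -0.3   0.53] body [ 0.48 -0.26  0.48] dang 19.5
0.625 [ 0.638 -0.244  0.448] z [ 0.96  0.22 -0.19] wrist [ 0.38 -0.3   0.5 ] body [ 0.49 -0.28  0.48] dang 20.0
0.75 [ 0.648 -0.291  0.462] z [ 1.    0.04 -0.04] wrist [ 0.38 -0.3   0.47] body [ 0.5  -0.3   0.47] dang 20.6
0.875 [ 0.641 -0.347  0.453] z [ 0.98 -0.18  0.03] wrist [ 0.37 -0.3   0.45] body [ 0.49 -0.32  0.45] dang 21.1
1.0 [ 0.62 -0.4   0.42] z [ 0.92 -0.39  0.  ] wrist [ 0.37 -0.29  0.42] body [ 0.48 -0.34  0.42] dang 21.5
to tool-down first, psi now-branch: [ 0.1317 -0.0717 -0.2531  0.0088  0.2754  0.0558]
```

```bash
python3 -m pendant '[0.132,-0.072,-0.253,0.009,0.275,0.056,-1, 0.132,-0.072,-0.253,0.009,0.275,0.056,-1, 0.132,-0.072,-0.253,0.009,0.275,0.056,-1, 0.132,-0.072,-0.253,0.009,0.275,0.056,-1, 0.132,-0.072,-0.253,0.009,0.275,0.056,-1, 0.132,-0.072,-0.253,0.009,0.275,0.056,-1]'
python3 - <<'E'
from fk import *
st(); print(rel([.369,-.294,.365],-.75+2.4+np.pi/2))
E
```

```text
time_s: 20.3
ee_pos: [0.3693, -0.2934, 0.3637]
eef_rot: [3.14, 0.004, -3.063]
force: [-0.0, -0.4, -1.8]
grip_width: 0.0318
grip_force: 55.0
{'time_s': np.float64(20.3), 'qpos': array([-0.7512,  0.0487,  1.4546,  0.0039,  1.6372, -2.4   ]), 'ee_pos': array([ 0.3693, -0.2934,  0.3637]), 'eef_rot': array([ 3.1397,  0.0036, -3.0633]), 'force': array([-0.0323, -0.3896, -1.7685]), 'grip_width': np.float64(0.0318), 'grip_force': np.float64(54.9934)}
[ 0.0008 -0.0012 -0.0027  0.0012  0.0023 -0.0006]
```

```bash
for i in 1 2; do python3 -m pendant '[0,0,0,0,0,1,-1, 0,0,0,0,0,1,-1, 0,0,0,0,0,1,-1, 0,0,0,0,0,1,-1, 0,0,0,0,0,1,-1, 0,0,0,0,0,1,-1, 0,0,0,0,0,1,-1, 0,0,0,0,0,1,-1, 0,0,0,0,0,1,-1, 0,0,0,0,0,1,-1, 0,0,0,0,0,1,-1]'; done
python3 -m pendant '[0,0,0,0,0,0.8,-1, 0,0,0,0,0,0.8,-1, 0,0,0,0,0,0.8,-1, 0,0,0,0,0,0.8,-1, 0,0,0,0,0,0.8,-1, 0,0,0,0,0,0.8,-1, 0,0,0,0,0,0.8,-1, 0,0,0,0,0,0.8,-1, 0,0,0,0,0,0.8,-1, 0,0,0,0,0,0.8,-1]'
python3 - <<'E'
from fk import *
st()
qh=np.array([-0.749,0.188,1.798,2.408,0.536,2.23]); qd=np.array([-.75,.05,1.45,0,np.pi-1.5,2.0])
for f in(.25,.5):
    p,R=fk(qd+(qh-qd)*f); print(f,rel(p,R=Ro.from_matrix(R)).tolist())
E
```

```text
time_s: 21.4
ee_pos: [0.3692, -0.2932, 0.3641]
eef_rot: [3.138, -0.001, 1.643]
force: [-0.5, -0.2, -1.7]
grip_width: 0.0316
grip_force: 55.0
time_s: 22.5
ee_pos: [0.3691, -0.2933, 0.3641]
eef_rot: [-3.14, -0.004, 0.072]
force: [-0.1, 0.2, -2.2]
grip_width: 0.0318
grip_force: 55.0
time_s: 23.5
ee_pos: [0.3691, -0.2933, 0.3643]
eef_rot: [-3.138, 0.0, -1.179]
force: [-0.2, -0.1, -2.4]
grip_width: 0.0313
grip_force: 55.0
{'time_s': np.float64(23.5), 'qpos': array([-0.7512,  0.0478,  1.4541,  0.0036,  1.6381,  1.9991]), 'ee_pos': array([ 0.3691, -0.2933,  0.3643]), 'eef_rot': array([-3.1377e+00,  1.0000e-04, -1.1793e+00]), 'force': array([-0.2364, -0.1368, -2.4141]), 'grip_width': np.float64(0.0313), 'grip_force': np.float64(54.9939)}
0.25 [-0.0251, -0.3179, 0.0109, 0.3813, -0.0823, 0.0844]
0.5 [0.0374, -0.5098, -0.1079, 0.7253, -0.1883, 0.3116]
```

```bash
python3 -m pendant '[-0.025,-0.318,0.011,0.381,-0.082,0.084,-1, -0.025,-0.318,0.011,0.381,-0.082,0.084,-1, -0.025,-0.318,0.011,0.381,-0.082,0.084,-1, -0.025,-0.318,0.011,0.381,-0.082,0.084,-1, -0.025,-0.318,0.011,0.381,-0.082,0.084,-1, 0.037,-0.51,-0.108,0.725,-0.188,0.312,-1, 0.037,-0.51,-0.108,0.725,-0.188,0.312,-1, 0.037,-0.51,-0.108,0.725,-0.188,0.312,-1, 0.037,-0.51,-0.108,0.725,-0.188,0.312,-1, 0.037,-0.51,-0.108,0.725,-0.188,0.312,-1, 0.037,-0.51,-0.108,0.725,-0.188,0.312,-1, 0.037,-0.51,-0.108,0.725,-0.188,0.312,-1]'
python3 - <<'E'
from fk import *
st()
qh=np.array([-0.749,0.188,1.798,2.408,0.536,2.23]); qd=np.array([-.75,.05,1.45,0,np.pi-1.5,2.0])
print((qd+(qh-qd)*.5).round(2))
for f in(.75,1):
    p,R=fk(qd+(qh-qd)*f)
    if f==1: p,R=np.array([.62,-.4,.42]),Rfin(-.4)
    print(f,rel(p,R=Ro.from_matrix(R)).tolist())
E
```

```text
time_s: 24.7
ee_pos: [0.6112, -0.2135, 0.4206]
eef_rot: [-2.033, 0.48, -1.429]
force: [0.3, 0.3, -2.3]
grip_width: 0.0318
grip_force: 55.0
{'time_s': np.float64(24.7), 'qpos': array([-0.7493,  0.1173,  1.6205,  1.1973,  1.0902,  2.1182]), 'ee_pos': array([ 0.6112, -0.2135,  0.4206]), 'eef_rot': array([-2.0334,  0.4798, -1.4288]), 'force': array([ 0.2768,  0.2713, -2.2713]), 'grip_width': np.float64(0.0318), 'grip_force': np.float64(54.9935)}
[-0.75  0.12  1.62  1.2   1.09  2.12]
0.75 [0.1083, -0.1555, -0.0217, 0.3159, -0.007, 0.326]
1 [0.3303, -0.1367, -0.1078, 0.5727, 0.0286, 0.7214]
```

It's tracking the planned branch exactly.

```bash
python3 -m pendant '[0.108,-0.156,-0.022,0.316,-0.007,0.326,-1, 0.108,-0.156,-0.022,0.316,-0.007,0.326,-1, 0.108,-0.156,-0.022,0.316,-0.007,0.326,-1, 0.108,-0.156,-0.022,0.316,-0.007,0.326,-1, 0.108,-0.156,-0.022,0.316,-0.007,0.326,-1, 0.33,-0.137,-0.108,0.573,0.029,0.721,-1, 0.33,-0.137,-0.108,0.573,0.029,0.721,-1, 0.33,-0.137,-0.108,0.573,0.029,0.721,-1, 0.33,-0.137,-0.108,0.573,0.029,0.721,-1, 0.33,-0.137,-0.108,0.573,0.029,0.721,-1, 0.33,-0.137,-0.108,0.573,0.029,0.721,-1, 0.33,-0.137,-0.108,0.573,0.029,0.721,-1]'
python3 - <<'E'
from fk import *
st(); print(rel([.62,-.4,.184],R=Ro.from_matrix(Rfin(-.4))).tolist())
c=vision.camera("side"); save(c,"s6.png")
E
```

```text
time_s: 25.9
ee_pos: [0.6206, -0.3993, 0.4207]
eef_rot: [-0.682, 1.568, -1.081]
force: [0.7, -0.0, -1.9]
grip_width: 0.0316
grip_force: 55.0
{'time_s': np.float64(25.9), 'qpos': array([-0.7477,  0.1879,  1.7981,  2.4101,  0.5379,  2.2264]), 'ee_pos': array([ 0.6206, -0.3993,  0.4207]), 'eef_rot': array([-0.6822,  1.5676, -1.0806]), 'force': array([ 0.6907, -0.0445, -1.922 ]), 'grip_width': np.float64(0.0316), 'grip_force': np.float64(54.9935)}
[0.4733, -0.0009, -0.0016, 0.001, 0.0016, 0.0013]
```

View pics/s6.png

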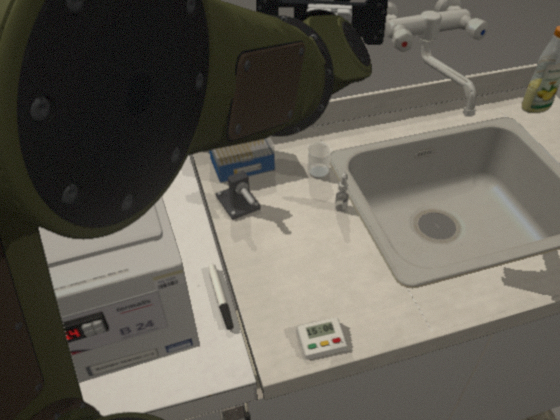

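The side view shows the bystanders undisturbed: timer (321,338), dropper (342,190), beaker (318,160), marker (222,297). Now the straight descent.

```bash
python3 -m pendant '[0.08,0,0,0,0,0,-1, 0.16,-0.001,-0.001,0.001,0.001,0.001,-1, 0.24,-0.001,-0.001,0.001,0.001,0.001,-1, 0.32,-0.001,-0.001,0.001,0.001,0.001,-1, 0.39,-0.001,-0.001,0.001,0.001,0.001,-1, 0.44,-0.001,-0.001,0.001,0.001,0.001,-1, 0.46,-0.001,-0.001,0.001,0.001,0.001,-1, 0.473,-0.001,-0.001,0.001,0.001,0.001,-1, 0.473,-0.001,-0.001,0.001,0.001,0.001,-1, 0.473,-0.001,-0.001,0.001,0.001,0.001,-1, 0.473,-0.001,-0.001,0.001,0.001,0.001,-1]'
python3 - <<'E'
from fk import *
st(); print(rel([.62,-.4,.184],R=Ro.from_matrix(Rfin(-.4))).tolist())
o=status.get_obs(); p=np.array(o["ee_pos"]); R=Ro.from_euler("xyz",o["eef_rot"]).as_matrix(); print(R.round(3))
w=vision.camera("wrist"); t=vision.camera("top"); s=vision.camera("side")
for c in (w,t,s):
    for n in ("adapter","dropper"):
        print(n,[(round(q["score"],2),q["extent"]) for q in silhouettes(n,c)][:1])
    q=proj(c,(ADP[0]+[0,0,-.0101])@R.T+p).round(1); print("pred",q.min(0),q.max(0))
S=silhouettes("adapter",w)
if S: # tilt about tool y and x-offset in the grip
    m=S[0]["region"].astype(np.float32); print(proj(w,(ADP[0]+[0,0,-.0101])@R.T+p).round(0).tolist())
save(w,"w7.png",(180,130,400,330),1.8); save(t,"t7.png",(180,120,400,330),1.8)
cv2.imwrite("pics/f7.png",np.hstack([cv2.imread("pics/w7.png")[:360],cv2.imread("pics/t7.png")[:360]]))
E
```

```text
time_s: 27.05
ee_pos: [0.6196, -0.3998, 0.1844]
eef_rot: [1.406, 1.567, 1.002]
force: [-0.0, 0.7, -2.4]
grip_width: 0.0319
grip_force: 55.0
{'time_s': np.float64(27.05), 'qpos': array([-0.7469,  0.6048,  1.9079,  2.726 ,  0.9842,  1.8146]), 'ee_pos': array([ 0.6196, -0.3998,  0.1844]), 'eef_rot': array([1.4059, 1.5668, 1.0019]), 'force': array([-2.0000e-03,  7.4200e-01, -2.4148e+00]), 'grip_width': np.float64(0.0319), 'grip_force': np.float64(54.9933)}
[0.0008, -0.0001, 0.0009, -0.0025, 0.0004, -0.0025]
[[ 0.002  0.393  0.92 ]
 [ 0.003  0.92  -0.393]
 [-1.     0.004  0.001]]
adapter [(0.74, [248.0, 186.3, 309.7, 306.8])]
dropper [(0.56, [71.9, 0.0, 117.8, 31.9])]
pred [246.2 189.6] [312.8 330.5]
adapter [(0.72, [317.4, 137.3, 341.2, 168.3])]
dropper [(0.38, [332.1, 198.6, 339.4, 210.3])]
pred [317.4 138.9] [345.  169.8]
adapter [(0.72, [315.5, 91.0, 328.7, 121.0])]
dropper []
pred [309.3  88.4] [329.5 131.4]
[[249.0, 330.0], [254.0, 300.0], [310.0, 330.0], [305.0, 300.0], [246.0, 202.0], [252.0, 190.0], [313.0, 202.0], [307.0, 190.0]]
```

View pics/f7.png

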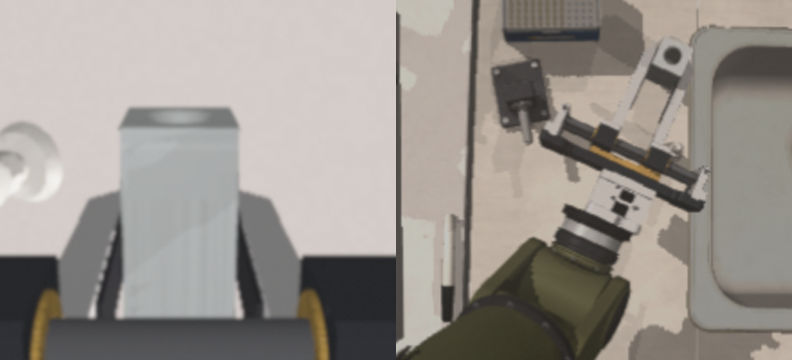

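The top view shows the dark, deep bore facing straight up, and the wrist view shows the adapter square in the fingers with its edges where predicted. It is clear of everything. I let it settle, then hand in.

```bash
python3 -m pendant '[0,0,0,0,0,0,-1, 0,0,0,0,0,0,-1, 0,0,0,0,0,0,-1, 0,0,0,0,0,0,-1, 0,0,0,0,0,0,-1, 0,0,0,0,0,0,-1]'
python3 - <<'E'
from fk import *
st(); o=status.get_obs(); print(np.abs(o["joint_vel"]).max(), Ro.from_euler("xyz",o["eef_rot"]).as_matrix()[:,0])
if abs(o["ee_pos"][2]-.184)<.004: print(order.hand_in())
E
```

```text
time_s: 28.15
ee_pos: [0.6194, -0.3996, 0.1828]
eef_rot: [1.862, 1.566, 1.457]
force: [-0.5, -0.1, -1.4]
grip_width: 0.0315
grip_force: 55.0
{'time_s': np.float64(28.15), 'qpos': array([-0.7469,  0.6067,  1.9084,  2.7265,  0.9844,  1.8143]), 'ee_pos': array([ 0.6194, -0.3996,  0.1828]), 'eef_rot': array([1.8618, 1.5658, 1.4575]), 'force': array([-0.4905, -0.0655, -1.4457]), 'grip_width': np.float64(0.0315), 'grip_force': np.float64(54.9934)}
0.001955729480696818 [ 5.65136970e-04  4.96551856e-03 -9.99987512e-01]
the job is handed in; nothing more can be done
None
```

The job is handed in at 28 s: the first end tried stopped about 6 mm in, the second went fully home on the collar, and the adapter is now held still with that bored end facing straight up, its lower end about 15 cm above the worktop. The bystanders were not touched, though joint 6 briefly read -2.554 against its -2.55 limit during a test tilt.

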